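# Set the stopper on the domed drying stand and hold the stand up level

## Robot

A 7-joint arm with a two-finger parallel gripper is mounted at the origin on a cart in front of the work surface, level with it; the furniture and walls round the work are solid. World frame = base frame: x ahead of the robot, y to its left, z up, the work surface at z = 0. Lengths are in m, angles in rad, forces in N, time in s.
With the tool pointing down it reaches from about 0.4 to 0.875 m from the base axis. Payload 4.4 kg.
Tool frame: the origin (TCP) lies midway between the tips of the shut fingers; the grasp point (between the pads) lies 19 mm behind it; y points along the fingers, z is the direction in which the jaws open and shut, and the axes are right-handed (so a half turn about y gives the same grasp; the last joint's range is limited). The gripper opens to 85 mm and grips with 20 to 120 N. Pads are 22 mm wide; open, the fingers measure 114 mm over their backs; the gripper's body (76 mm by 85 mm) begins 54 mm behind the grasp point. The pads swing forward as they close: fully open they stand 13 mm farther back than shut.
Start: joints at [-1.232, 0.628, 0.038, 1.517, -0.027, 0.996, -0.02], TCP at [0.256, 0.597, 0.231] pointing down, gripper open.
Joint ranges: [-3.06, 3.06], [-0.37, 2.12], [-1.25, 1.32], [0.18, 2.47], [-1.1, 4.24], [0.23, 1.98], [-2.94, 2.94]. Speed limits (rad/s): [2.57, 2.57, 3.14, 3.14, 3.14, 3.14, 3.14].

## Interface

Orientations are given as a unit quaternion [x, y, z, w].
In Python, from bench import r gives the robot as it stands.
- The arm moves only by the tool play_rows, never from a script. Its argument "deltas" is a list that holds one entry, the list of rows, each a list of 7 numbers: the shift along the tool's x, y, z scaled (see below), then the turn, a rotation vector about the tool's x, y, z scaled (see below), then the finger opening in mm, from 0 to 85.4. In form: [[[tx, ty, tz, wx, wy, wz, hand], ...]]. A call has 1 to 5 rows; each row shifts and turns the pose as measured when the row begins, along the tool's axes as they then stand; what a row does not reach is not made up. The controller multiplies each number of a shift by 0.04 m and each number of a turn by 5 degrees. A row lasts 1/12 s, in which the tool goes at most 41.7 mm and 7.16 degrees, less where a joint would pass 70% of its speed; a pose out of reach is approached as far as the arm can. A call with a number of a shift or a turn outside -1 to 1 is refused whole. A call with a gripper value outside its range is refused whole. The fingers move at their own pace and stop on an object; "squeeze" is the grip in N (left out, the last holds). Time passes only in rows, so rows that do not move let the fingers close. It gives the time, the measured TCP pose, the force and the opening at its end, in the units of the state.
- r.state(): the state, without advancing time (a new reading comes with each control period).
- r.read_camera(name): name is "scene" or "side" or "wrist"; returns a dict with "frame" (480x640x3 uint8, blue, green, red), "depth" (480x640 float32, m along the optical axis (not along the pixel's ray), 0 where there is no reading), "fx", "fy", "cx", "cy" (pixels), "k1" (the pictures are not rectified: a ray, as slopes to the right and down, at radius r is drawn at 1 + k1 r^2 times it, then the intrinsics apply), "pose" (4x4, takes a point from camera to world coordinates); the wrist camera has in their place "mount" (4x4, takes a point from camera to tool coordinates, whose origin is the TCP and whose axes are the tool frame's). Camera axes: x right, y up, looking along -z (the intrinsics and any distortion apply to the point x, -y, -z); pixel columns grow to the right and rows downward; lengths in m; the calibration is good to about 2 mm. A picture is of the moment at which its call begins: read the wrist's pose just before it.
- r.sign_off(): hands the job in, once; it reports no verdict.
Trained networks look in the newest picture that a camera, given by its name, has taken for a name from the list of things; names that differ only in an ending like _2 or _b are one class to them, and where a whole thing is asked for, a point or a joint stands for the part that bears it (a point fixed in the world has none). Each returns a list of dicts, best first, with "p" (0 to 1); they miss things now and then, are a little off and sometimes report something else, mostly with a low value. They report only what shows in the picture. A call takes as long as a camera call. They do not tell look-alikes from the thing itself.
- r.regions_of(camera, target): "mask" (480x640 bool, what is visible of it) and "rect" ([left, top, width, height] in pixels, round what is visible of it).
- r.pinpoint(camera, target): "point" ([column, row] in pixels: a listed point, or the origin of a listed thing).
The state is a dict: "clock": time; "qpos": joint angles; "dq": joint speeds; "effort": joint torques, N m; "eef_pos": TCP position; "tcp_rot": TCP orientation; "ft_force": force on the tool from outside, world axes, zero at the start; "ft_torque": the same for the moment, N m; "width": finger opening in m.
Only numpy, scipy, OpenCV 4.12 (cv2) and the standard library are available. Lean on these libraries where they do the work, as an engineer would, in place of code of your own. Each camera call takes 0.05 s, during which the arm holds its last target. There are 200 camera calls.

## Task

Stand the larger loose rubber stopper upright on the crown of the empty dome of the drying stand and let go of it, so that it balances there beside the smaller stopper on the other dome. Then grip the stand by its handle, lift it straight up with both stoppers still balanced, and hold it level and still, at least 10 cm clear of the worktop, for 3 seconds or more; the program finishes while still holding it in the air. Keep the stand level all the way and do not disturb the crucible and the label roll.

Things in the scene. Friction and masses are not known exactly. Their poses are not given: they have to be found in the camera images.
- stand: Loose drying stand, about 0.35 to 0.6 kg: a flat steel base 76 x 240 x 8 mm (x, y, z), an upright handle in the middle and a white domed rest on a short stem near each end. Origin: centre of the underside of the base; z up, y along the length towards the empty dome, x across. It balances about the handle.
- handle (a point): Centre of the stand's black grip: an upright blade 14 mm thick (stand x) x 44 mm wide (stand y) x 42 mm high, its centre 101 mm and its top 122 mm above the underside of the stand, held on two thin rods. To be gripped across its 14 mm from above; axes as the stand's.
- free_crown (a point): Highest point of the empty dome, 46 mm above the underside of the stand and 85 mm from the handle along the stand's +y. The dome is a convex spherical cap of 50 mm radius of curvature, 60 mm across, falling 10 mm from crown to rim, with only an 8 mm flat spot at the crown. Axes as the stand's.
- taken_crown (a point): Highest point of the other, equal dome, 85 mm from the handle along the stand's -y; the smaller stopper stands on it at the start.
- big_stopper_mid (a point): Centre of the larger rubber stopper, a plain upright round plug about 26 mm across and 26 mm high, 18 g, standing on the worktop (this point is 13 mm above its underside); z along its axis, up. To keep the fingertips off the dome, grip it by its upper half.
- small_stopper_mid (a point): Centre of the smaller rubber stopper, about 21 mm across and 21 mm high, 14 g (this point is 10.5 mm above its underside); it stands loose on the second dome and has to stay there; z along its axis, up.
- crucible_mid (a point): Bystander: porcelain crucible with lid and knob, 49 mm across, 49 mm high; this point is on its axis 20 mm above its underside.
- label_roll_mid (a point): Bystander: flat roll of label tape, 62 mm across, 19 mm high; this point is its centre.
Things that resemble listed ones, but are neither listed nor needed, are in the scene too. Leave any orange or turquoise look-alike of the part that bears big_stopper_mid alone.

How it is judged:
On the way, in this order (a step that is already met when the one before it is completed fails the run):
1. the larger stopper stands upright on the empty dome, let go, with the stand still on the worktop (distance between big_stopper_mid and free_crown below 0.02 m and z of big_stopper_mid in the frame of free_crown above 0.009 m and angle between big_stopper_mid's own z axis and vertical below 0.4 rad and contact force between big_stopper and the fingers below 0.05 N and contact force between big_stopper and stand above 0.05 N and height (world z) of stand below 0.01 m), for 0.3 s.
2. the stand is held in the air, level and still, for two seconds with both stoppers on it (height (world z) of stand above 0.09 m and angle between stand's own z axis and vertical below 0.1 rad and linear speed of stand below 0.03 m/s and contact force between stand and the fingers above 2 N and distance between big_stopper_mid and free_crown below 0.022 m and distance between small_stopper_mid and taken_crown below 0.02 m), for 2 s.
At the end, for the whole second after the job is handed in: Held by its handle alone: stand's underside over 90 mm above the worktop, tilt under 0.1 rad, under 30 mm/s and 0.2 rad/s, grasp point within 40 mm of the handle's centre; each stopper free on its dome, within 0.4 rad of upright, its centre within 22 mm (larger) or 20 mm (smaller) of the crown (all of step 2 and angular speed of stand below 0.2 rad/s and z of big_stopper_mid in the frame of free_crown above 0.009 m and angle between each of big_stopper_mid, small_stopper_mid's own z axis and vertical below 0.4 rad and contact force between each of big_stopper, small_stopper and the fingers below 0.05 N and z of small_stopper_mid in the frame of taken_crown above 0.007 m and distance between the grasp point and handle below 0.04 m); the arm keeps its last pose, push and grip.
It fails at once if the stand is tilted by more than 0.25 rad (angle between stand's own z axis and vertical above 0.25 rad).
It fails at once if the crucible or the label roll is moved by more than 30 mm (distance of any of crucible_mid, label_roll_mid from where it was at the start of the episode above 0.03 m).
It also fails if it takes over 58 s, if anything falls off the work surface, if the arm or the gripper's body presses on something with over 40 N, if the wrist force passes 120 N, or if a joint passes its speed limit or range.

## Working session

There is one attempt and no reset: what is moved stays moved. The work goes in short steps, Python scripts to look and compute and a tool call to move; the robot and the scene stay as the last step left them, time stands still between calls to the robot, and variables do not carry over. Pictures are saved under pics/ and viewed, about 8 in all and at most 12, crops included, and the job is handed in when it is done.

Besides the shell and the picture viewer there is one more tool, called in YAML: its name, and indented under it one key for each argument. play_rows: Moves the arm, as the interface text tells. Its arguments: {"type":"object","properties":{"deltas":{"type":"array"},"squeeze":{"type":"number"}},"required":["deltas"]}

```bash
ls; mkdir -p pics; cat > h.py <<'E'
import numpy as np, cv2
from scipy.spatial.transform import Rotation as R
from bench import r
def cam(n):
    s=r.state(); c=r.read_camera(n)
    if 'pose' in c: c['T']=np.array(c['pose'])
    else:
        T=np.eye(4);T[:3,:3]=R.from_quat(s['tcp_rot']).as_matrix();T[:3,3]=s['eef_pos'];c['T']=T@np.array(c['mount'])
    return c
def ray(c,uv):
    uv=np.atleast_2d(np.array(uv,float))
    d=np.stack([(uv[:,0]-c['cx'])/c['fx'],(uv[:,1]-c['cy'])/c['fy']],1)
    s=d.copy()
    for _ in range(20): s=d/(1+c['k1']*(s**2).sum(1,keepdims=True))
    return np.c_[s[:,0],-s[:,1],-np.ones(len(s))]
def atz(c,uv,z):
    d=ray(c,uv)@c['T'][:3,:3].T; o=c['T'][:3,3]
    return o+d*((z-o[2])/d[:,2])[:,None]
def cloud(c,mask=None):
    v,u=np.nonzero((c['depth']>0)&(mask if mask is not None else True))
    p=ray(c,np.c_[u,v])*c['depth'][v,u][:,None]
    return p@c['T'][:3,:3].T+c['T'][:3,3]
def show(): 
    s=r.state(); print({k:np.round(s[k],3).tolist() for k in('clock','eef_pos','tcp_rot','ft_force','width','qpos')}); return s
E
cat > a.py <<'E'
from h import *
np.set_printoptions(precision=4,suppress=True)
show()
Z=dict(handle=.101,free_crown=.046,taken_crown=.046,big_stopper_mid=.013,small_stopper_mid=.0565,crucible_mid=.02,label_roll_mid=.0095)
ims=[]
for n in('scene','side'):
    c=cam(n); im=c['frame'].copy()
    for t,z in Z.items():
        for q in r.pinpoint(n,t)[:3]:
            print(n,t,round(q['p'],2),np.round(q['point']),atz(c,q['point'],z)[0])
    ims.append(im)
    cv2.imwrite(f'pics/{n}0.png',im)
E
python3 a.py
```

```text
pics
{'clock': 0.0, 'eef_pos': [0.256, 0.597, 0.23], 'tcp_rot': [0.693, -0.142, 0.142, -0.692], 'ft_force': [-0.57, 0.241, -0.413], 'width': 0.085, 'qpos': [-1.232, 0.629, 0.038, 1.518, -0.027, 0.996, -0.02]}
scene handle 0.72 [420. 318.] [ 0.464  -0.1682  0.101 ]
scene free_crown 0.79 [388. 311.] [ 0.4926 -0.0885  0.046 ]
scene taken_crown 0.58 [451. 376.] [ 0.4419 -0.2463  0.046 ]
scene big_stopper_mid 0.74 [266. 288.] [0.4048 0.1545 0.013 ]
scene big_stopper_mid 0.65 [237. 280.] [0.3802 0.2181 0.013 ]
scene big_stopper_mid 0.49 [263. 270.] [0.4411 0.207  0.013 ]
scene small_stopper_mid 0.48 [452. 369.] [ 0.4457 -0.2442  0.0565]
scene crucible_mid 0.89 [250. 233.] [0.5067 0.3395 0.02  ]
scene label_roll_mid 0.61 [300. 250.] [0.5517 0.2082 0.0095]
side handle 0.71 [353. 169.] [ 0.468  -0.1687  0.101 ]
side free_crown 0.62 [329. 213.] [ 0.4983 -0.0883  0.046 ]
side taken_crown 0.76 [375. 178.] [ 0.4361 -0.241   0.046 ]
side big_stopper_mid 0.83 [314. 339.] [0.4528 0.2191 0.013 ]
side big_stopper_mid 0.74 [356. 313.] [0.4018 0.1457 0.013 ]
side big_stopper_mid 0.59 [360. 347.] [0.3818 0.2212 0.013 ]
side small_stopper_mid 0.48 [373. 174.] [ 0.4384 -0.2368  0.0565]
side crucible_mid 0.58 [267. 383.] [0.4922 0.323  0.02  ]
side label_roll_mid 0.76 [254. 325.] [0.5513 0.2046 0.0095]
```

View pics/scene0.png

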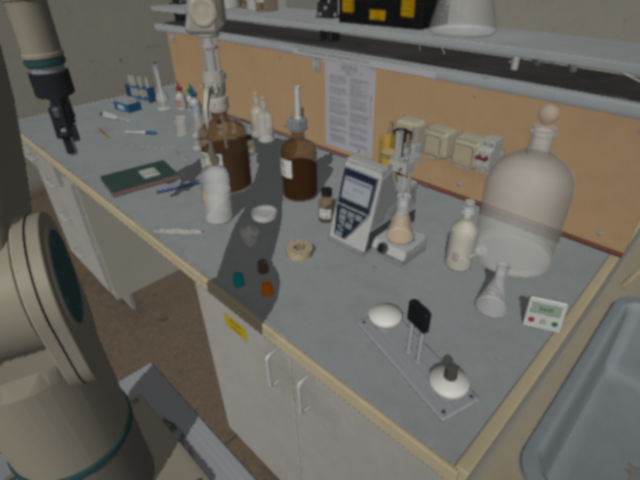

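View pics/side0.png

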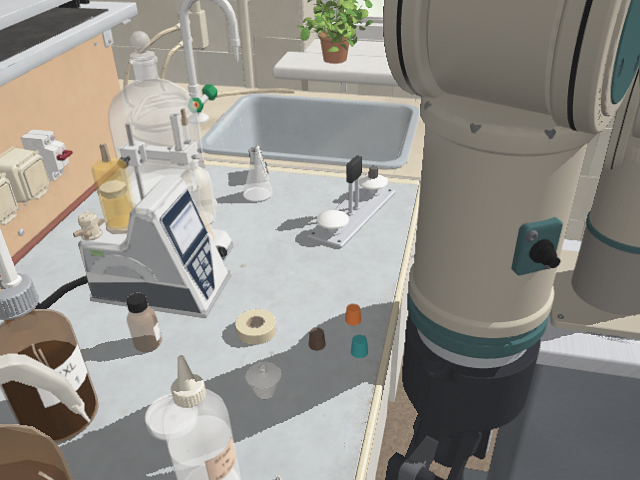

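The scene view shows the brown stopper at (263,267), the orange and turquoise decoys at (267,289) and (238,280), and the stand with its empty dome at (386,315), handle at (419,316) and taken dome at (450,378). The side view shows the brown stopper at (317,339). Next I'll refine these with depth and check the path for obstacles.

```bash
cat > b.py <<'E'
from h import *
np.set_printoptions(precision=4,suppress=True)
s=show(); print(R.from_quat(s['tcp_rot']).as_matrix())
for n in('scene','side'):
    c=cam(n); P=cloud(c); 
    def near(x,y,rad,z0,z1): return P[(np.hypot(P[:,0]-x,P[:,1]-y)<rad)&(P[:,2]>z0)&(P[:,2]<z1)]
    t=near(.6,0,.1,-.02,.02);print(n,'table z',np.median(t[:,2]),len(t))
    q=near(.447,.213,.026,.008,.05);print('stopper',q.min(0),q.max(0),'top',np.median(q[q[:,2]>.02],0),len(q))
    for nm,x,y in(('free',.495,-.088),('taken',.439,-.242)):
        q=near(x,y,.03,.034,.05)
        A=np.c_[2*q,np.ones(len(q))]
        # sphere with fixed R: least squares
        from scipy.optimize import least_squares
        f=least_squares(lambda k:np.linalg.norm(q-k,axis=1)-.05,[x,y,-.004],loss='soft_l1',f_scale=.001)
        print(nm,'sphere crown',f.x+[0,0,.05],len(q),np.abs(f.fun).mean())
    q=near(.466,-.1685,.04,.083,.13);m=np.median(q,0);u=np.linalg.svd(q-q.mean(0))[2];print('handle',q.min(0),q.max(0),m,len(q))
    q=near(.439,-.242,.025,.052,.085);print('small',np.median(q,0),q.max(0),q.min(0),len(q))
    # obstacles in corridor
    q=P[(P[:,0]>.2)&(P[:,0]<.6)&(P[:,1]>.24)&(P[:,1]<.75)&(P[:,2]>.05)]
    H={}
    for p in q:
        k=(round(p[0]/.05)*.05,round(p[1]/.05)*.05);H[k]=max(H.get(k,0),p[2])
    print({(round(k[0],2),round(k[1],2)):round(float(v),2) for k,v in sorted(H.items())})
E
python3 b.py
```

```text
{'clock': 0.8, 'eef_pos': [0.256, 0.598, 0.231], 'tcp_rot': [-0.693, 0.142, -0.142, 0.693], 'ft_force': [-0.142, 0.056, 0.535], 'width': 0.085, 'qpos': [-1.232, 0.628, 0.038, 1.517, -0.027, 0.996, -0.02]}
[[ 0.9192 -0.      0.3938]
 [-0.3938  0.0001  0.9192]
 [-0.0001 -1.      0.0001]]
scene table z 0.00039765458523399744 4126
stopper [0.4342 0.2041 0.0081] [0.4564 0.2295 0.0299] top [0.4448 0.2145 0.026 ] 128
free sphere crown [ 0.4896 -0.0833  0.0466] 501 0.0007655559923053461
taken sphere crown [ 0.4398 -0.2455  0.0469] 729 0.000820571385958681
handle [ 0.4517 -0.1877  0.0833] [ 0.4739 -0.1423  0.1242] [ 0.4588 -0.1688  0.1101] 564
small [ 0.4345 -0.2469  0.0656] [ 0.4476 -0.2367  0.0706] [ 0.4274 -0.2558  0.0521] 187
{(0.2, 0.55): 0.53, (0.2, 0.6): 0.53, (0.25, 0.5): 0.33, (0.25, 0.55): 0.53, (0.25, 0.6): 0.53, (0.25, 0.65): 0.28, (0.3, 0.55): 0.53, (0.3, 0.6): 0.53, (0.3, 0.65): 0.34, (0.5, 0.3): 0.05, (0.5, 0.35): 0.05, (0.5, 0.45): 0.21, (0.5, 0.5): 0.21, (0.55, 0.45): 0.19, (0.55, 0.5): 0.17, (0.55, 0.55): 0.27, (0.6, 0.55): 0.28, (0.6, 0.6): 0.5, (0.6, 0.65): 0.47}
side table z 0.0019424319807511692 4820
stopper [0.4367 0.2083 0.0082] [0.46   0.232  0.0306] top [0.4483 0.2214 0.0271] 275
free sphere crown [ 0.492  -0.0838  0.0482] 333 0.000906031676582067
taken sphere crown [ 0.4416 -0.246   0.0483] 312 0.0013516570343841158
handle [ 0.4544 -0.1864  0.0835] [ 0.4783 -0.1383  0.1264] [ 0.4647 -0.1535  0.1088] 348
small [ 0.4411 -0.2398  0.0629] [ 0.4505 -0.232   0.0719] [ 0.4314 -0.2557  0.0521] 98
{(0.2, 0.6): 0.59, (0.2, 0.65): 0.59, (0.25, 0.55): 0.28, (0.25, 0.6): 0.56, (0.25, 0.65): 0.6, (0.3, 0.6): 0.59, (0.3, 0.65): 0.59, (0.5, 0.3): 0.05, (0.5, 0.35): 0.05, (0.5, 0.45): 0.21, (0.5, 0.5): 0.21, (0.55, 0.45): 0.17, (0.55, 0.5): 0.19, (0.55, 0.55): 0.27, (0.55, 0.6): 0.27, (0.6, 0.55): 0.28, (0.6, 0.6): 0.3}
```

```bash
cat > plan.py <<'E'
# plan.py x y z jawdeg n : rows (straight line, tool down)
import sys; from h import *
from scipy.spatial.transform import Slerp
x,y,z,a,n=map(float,sys.argv[1:6]);n=int(n)
s=show(); R0=R.from_quat(s['tcp_rot']); p0=np.array(s['eef_pos'])
def down(a):
    zz=np.array([np.cos(a),np.sin(a),0]);yy=np.array([0,0,-1.]);return R.from_matrix(np.c_[np.cross(yy,zz),yy,zz])
c=[down(np.radians(a)),down(np.radians(a+180))];R1=min(c,key=lambda q:(R0.inv()*q).magnitude())
S=Slerp([0,1],R.concatenate([R0,R1]));p1=np.array([x,y,z])
print('dist',np.linalg.norm(p1-p0),'deg',np.degrees((R0.inv()*R1).magnitude()))
for i in range(n):
    A,B=S(i/n),S((i+1)/n)
    print(np.round(np.r_[A.inv().apply((p1-p0)/n)/.04,np.degrees((A.inv()*B).as_rotvec())/5],2).tolist())
E
python3 plan.py .446 .216 .2 25 12
```

```text
{'clock': 0.9, 'eef_pos': [0.256, 0.597, 0.231], 'tcp_rot': [-0.693, 0.142, -0.142, 0.693], 'ft_force': [-0.914, -0.014, 0.463], 'width': 0.085, 'qpos': [-1.232, 0.628, 0.038, 1.517, -0.027, 0.996, -0.02]}
dist 0.42734894349305125 deg 41.80557470369666
[0.68, 0.07, -0.57, 0.0, 0.7, -0.0]
[0.71, 0.07, -0.53, 0.0, 0.7, -0.0]
[0.74, 0.07, -0.49, 0.0, 0.7, -0.0]
[0.77, 0.07, -0.44, 0.0, 0.7, -0.0]
[0.8, 0.07, -0.39, 0.0, 0.7, -0.0]
[0.82, 0.07, -0.35, 0.0, 0.7, -0.0]
[0.84, 0.07, -0.3, 0.0, 0.7, -0.0]
[0.85, 0.07, -0.24, 0.0, 0.7, -0.0]
[0.87, 0.07, -0.19, 0.0, 0.7, -0.0]
[0.88, 0.07, -0.14, 0.0, 0.7, -0.0]
[0.88, 0.07, -0.08, 0.0, 0.7, -0.0]
[0.89, 0.07, -0.03, 0.0, 0.7, -0.0]
```

play_rows:
  deltas:
    - [[0.68,0.07,-0.57,0,0.7,0,50],[0.71,0.07,-0.53,0,0.7,0,50],[0.74,0.07,-0.49,0,0.7,0,50],[0.77,0.07,-0.44,0,0.7,0,50],[0.8,0.07,-0.39,0,0.7,0,50]]

```text
clock: 1.32
eef_pos: [0.3307, 0.4441, 0.2157]
tcp_rot: [-0.66, 0.247, -0.242, 0.667]
ft_force: [0.0, 0.7, 0.4]
width: 0.0503
```

play_rows:
  deltas:
    - [[0.82,0.07,-0.35,0,0.7,0,50],[0.84,0.07,-0.3,0,0.7,0,50],[0.85,0.07,-0.24,0,0.7,0,50],[0.87,0.07,-0.19,0,0.7,0,50],[0.88,0.07,-0.14,0,0.7,0,50]]

```text
clock: 1.73
eef_pos: [0.4123, 0.2775, 0.2004]
tcp_rot: [-0.612, 0.349, -0.344, 0.62]
ft_force: [0.5, 0.6, -1.0]
width: 0.0499
```

```bash
python3 plan.py .446 .216 .17 25 5
```

```text
{'clock': 1.733, 'eef_pos': [0.412, 0.278, 0.2], 'tcp_rot': [-0.612, 0.349, -0.344, 0.62], 'ft_force': [0.514, 0.628, -1.041], 'width': 0.05, 'qpos': [-0.781, 0.458, 0.198, 1.982, -0.152, 0.708, 0.057]}
dist 0.07647342648682329 deg 6.31069744330687
[0.35, 0.15, -0.02, -0.01, 0.25, -0.03]
[0.35, 0.15, -0.01, -0.01, 0.25, -0.03]
[0.35, 0.15, -0.0, -0.01, 0.25, -0.03]
[0.35, 0.15, 0.01, -0.01, 0.25, -0.03]
[0.35, 0.15, 0.01, -0.01, 0.25, -0.03]
```

play_rows:
  deltas:
    - [[0.37,0.15,0,-0.01,0.25,-0.03,50],[0.37,0.15,0,-0.01,0.25,-0.03,50],[0.37,0.15,0,-0.01,0.25,-0.03,50],[0.37,0.15,0,-0.01,0.25,-0.03,50],[0.37,0.15,0,-0.01,0.25,-0.03,50]]

```text
clock: 2.15
eef_pos: [0.4532, 0.2024, 0.1711]
tcp_rot: [-0.592, 0.383, -0.388, 0.594]
ft_force: [0.3, -0.4, -0.5]
width: 0.0502
```

```bash
cat > w.py <<'E'
import sys; from h import *
np.set_printoptions(precision=4,suppress=True)
show(); c=cam('wrist'); print(np.array(c['mount']))
for t,z in(('big_stopper_mid',.013),):
    for q in r.pinpoint('wrist',t)[:3]: print(t,round(q['p'],2),np.round(q['point']),atz(c,q['point'],z)[0])
    for q in r.regions_of('wrist',t)[:3]:
        P=cloud(c,q['mask']);print(q['p'],q['rect'],np.median(P,0),P.min(0),P.max(0)); T=P[P[:,2]>.022]
        if len(T): print('top',T.mean(0),T.min(0),T.max(0))
cv2.imwrite('pics/w%s.png'%sys.argv[1],c['frame'])
E
python3 w.py 1; python3 plan.py .446 .216 .17 25 1
```

```text
{'clock': 2.15, 'eef_pos': [0.453, 0.202, 0.171], 'tcp_rot': [-0.592, 0.383, -0.388, 0.594], 'ft_force': [0.331, -0.366, -0.515], 'width': 0.05, 'qpos': [-0.638, 0.506, 0.227, 2.013, -0.178, 0.634, 0.122]}
[[ 0.0012 -0.9564 -0.2921 -0.0745]
 [ 0.0005  0.2921 -0.9564 -0.1422]
 [ 1.      0.0009  0.0009 -0.0008]
 [ 0.      0.      0.      1.    ]]
big_stopper_mid 0.96 [237. 149.] [0.384  0.2204 0.013 ]
big_stopper_mid 0.68 [232. 246.] [0.4059 0.1526 0.013 ]
big_stopper_mid 0.64 [321. 188.] [0.4478 0.2192 0.013 ]
0.94 [217.3, 131.0, 39.0, 37.2] [0.3843 0.2218 0.0252] [ 0.3719  0.2086 -0.0017] [0.3954 0.232  0.0282]
top [0.3831 0.2198 0.0255] [0.3719 0.2086 0.022 ] [0.3937 0.2302 0.0282]
0.84 [214.7, 227.0, 33.4, 43.0] [0.4057 0.1565 0.0251] [0.3939 0.1414 0.0015] [0.4173 0.1642 0.0279]
top [0.4052 0.1527 0.0255] [0.3944 0.1414 0.0221] [0.4157 0.1624 0.0279]
0.79 [301.4, 170.8, 37.5, 40.8] [0.4466 0.2201 0.0252] [ 0.435   0.2009 -0.0012] [0.4618 0.23   0.0277]
top [0.4475 0.2181 0.0255] [0.4369 0.2069 0.0221] [0.4581 0.2284 0.0277]
{'clock': 2.3, 'eef_pos': [0.453, 0.202, 0.171], 'tcp_rot': [-0.592, 0.383, -0.388, 0.594], 'ft_force': [0.213, -0.845, -0.287], 'width': 0.05, 'qpos': [-0.639, 0.506, 0.227, 2.013, -0.178, 0.636, 0.121]}
dist 0.015252562598208511 deg 1.172226445288866
[-0.38, 0.02, -0.02, -0.06, -0.22, 0.05]
```

View pics/w1.png

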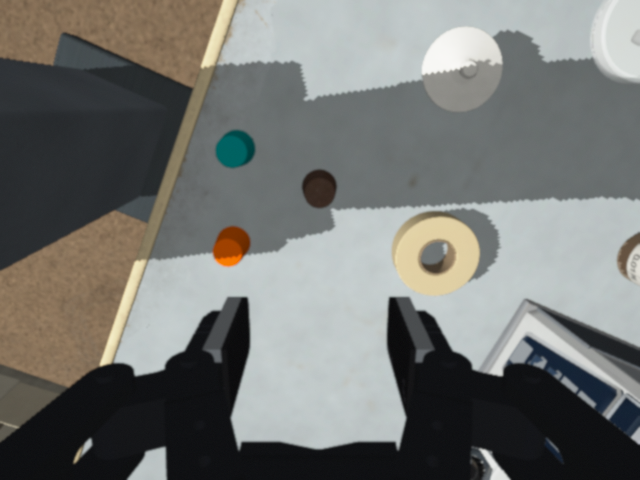

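The wrist view puts the brown stopper at (319,188), between turquoise (235,149), orange (231,246) and the label roll (437,253). Its fitted centre is (0.4475, 0.218).

```bash
python3 plan.py .4475 .218 .07 25 4
```

```text
{'clock': 2.3, 'eef_pos': [0.453, 0.202, 0.171], 'tcp_rot': [-0.592, 0.383, -0.388, 0.594], 'ft_force': [0.213, -0.845, -0.287], 'width': 0.05, 'qpos': [-0.639, 0.506, 0.227, 2.013, -0.178, 0.636, 0.121]}
dist 0.10238583145499447 deg 1.172226445288866
[-0.11, 0.63, 0.01, -0.02, -0.06, 0.01]
[-0.1, 0.63, 0.01, -0.02, -0.06, 0.01]
[-0.1, 0.63, 0.01, -0.02, -0.06, 0.01]
[-0.1, 0.63, 0.01, -0.02, -0.06, 0.01]
```

play_rows:
  deltas:
    - [[-0.1,0.63,0.01,-0.02,-0.06,0.01,50],[-0.1,0.63,0.01,-0.02,-0.06,0.01,50],[-0.1,0.63,0.01,-0.02,-0.06,0.01,50],[-0.1,0.63,0.01,-0.02,-0.06,0.01,50],[0,0,0,0,0,0,50]]

```text
clock: 2.72
eef_pos: [0.4497, 0.2271, 0.0709]
tcp_rot: [-0.595, 0.376, -0.377, 0.602]
ft_force: [-0.3, 0.9, -0.7]
width: 0.0501
```

```bash
python3 plan.py .4475 .218 .007 25 3
```

```text
{'clock': 2.717, 'eef_pos': [0.45, 0.227, 0.071], 'tcp_rot': [-0.595, 0.376, -0.377, 0.602], 'ft_force': [-0.317, 0.866, -0.667], 'width': 0.05, 'qpos': [-0.613, 0.682, 0.139, 2.066, -0.239, 0.398, 0.162]}
dist 0.06456136299016581 deg 0.9209781500404278
[0.06, 0.53, -0.05, -0.04, 0.04, -0.02]
[0.06, 0.53, -0.05, -0.04, 0.04, -0.02]
[0.06, 0.53, -0.05, -0.04, 0.04, -0.02]
```

play_rows:
  deltas:
    - [[0.18,0.3,-0.15,-0.12,0.1,-0.06,50],[0,0.2,0,0,0,0,50],[0,0,0,0,0,0,50],[0,0,0,0,0,0,50]]

```text
clock: 3.05
eef_pos: [0.4474, 0.223, 0.0526]
tcp_rot: [-0.597, 0.378, -0.377, 0.599]
ft_force: [0.3, -0.1, 1.1]
width: 0.0501
```

```bash
python3 plan.py .4475 .218 .007 25 3
```

```text
{'clock': 3.05, 'eef_pos': [0.447, 0.223, 0.053], 'tcp_rot': [-0.597, 0.378, -0.377, 0.599], 'ft_force': [0.256, -0.141, 1.105], 'width': 0.05, 'qpos': [-0.602, 0.715, 0.127, 2.076, -0.245, 0.362, 0.17]}
dist 0.04588071062825326 deg 0.5569385732414323
[0.04, 0.38, -0.02, -0.01, 0.03, -0.01]
[0.04, 0.38, -0.02, -0.01, 0.03, -0.01]
[0.04, 0.38, -0.02, -0.01, 0.03, -0.01]
```

play_rows:
  deltas:
    - [[0.08,0.38,-0.02,-0.03,0.06,-0.02,50],[0.06,0.38,-0.02,0,0,0,50],[0.06,0.3,-0.02,0,0,0,50],[0,0.04,0,0,0,0,50],[0,0,0,0,0,0,50]]

```text
clock: 3.47
eef_pos: [0.4537, 0.2199, 0.014]
tcp_rot: [-0.593, 0.376, -0.38, 0.602]
ft_force: [-0.1, 0.8, -0.4]
width: 0.0496
```

```bash
python3 plan.py .4475 .218 .007 25 1
```

```text
{'clock': 3.467, 'eef_pos': [0.454, 0.22, 0.014], 'tcp_rot': [-0.593, 0.376, -0.38, 0.602], 'ft_force': [-0.085, 0.781, -0.359], 'width': 0.05, 'qpos': [-0.567, 0.789, 0.093, 2.084, -0.265, 0.266, 0.196]}
dist 0.009576780982085333 deg 0.8955405239206268
[-0.02, 0.17, -0.16, -0.16, 0.08, -0.04]
```

play_rows:
  deltas:
    - [[-0.02,0.1,-0.18,-0.08,0.06,0,50],[0,0.05,0,-0.05,0,0,50],[0,0,0,0,0,0,50]]

```text
clock: 3.72
eef_pos: [0.4478, 0.219, 0.0103]
tcp_rot: [-0.594, 0.38, -0.379, 0.599]
ft_force: [0.3, 0.1, -0.3]
width: 0.0499
```

```bash
python3 plan.py .4475 .218 .009 25 1
```

```text
{'clock': 3.717, 'eef_pos': [0.448, 0.219, 0.01], 'tcp_rot': [-0.594, 0.38, -0.379, 0.599], 'ft_force': [0.317, 0.089, -0.338], 'width': 0.05, 'qpos': [-0.57, 0.794, 0.092, 2.093, -0.275, 0.26, 0.198]}
dist 0.001649530332477234 deg 0.4297080395067189
[0.02, 0.03, -0.02, -0.07, 0.02, -0.05]
```

Well centred. Closing with a light grip.

play_rows:
  deltas:
    - [[0,0,0,-0.07,0.02,-0.04,30],[0,0,0,0,0,0,22],[0,0,0,0,0,0,18],[0,0,0,0,0,0,18],[0,0,0,0,0,0,18]]
  squeeze: 20

```text
clock: 4.13
eef_pos: [0.4485, 0.2199, 0.0117]
tcp_rot: [-0.596, 0.38, -0.38, 0.597]
ft_force: [0.0, 0.0, -0.1]
width: 0.022
```

play_rows:
  deltas:
    - [[0,-0.3,0,0,0,0,18],[0,-0.6,0,0,0,0,18],[0,-0.8,0,0,0,0,18],[0,-0.8,0,0,0,0,18],[0,-0.8,0,0,0,0,18]]

```text
clock: 4.55
eef_pos: [0.4438, 0.2173, 0.1418]
tcp_rot: [0.601, -0.383, 0.377, -0.592]
ft_force: [0.4, -0.2, -0.4]
width: 0.0218
```

```bash
python3 w.py 2; python3 plan.py .491 -.0836 .17 -17.2 9
```

```text
{'clock': 4.55, 'eef_pos': [0.444, 0.217, 0.142], 'tcp_rot': [0.601, -0.383, 0.377, -0.592], 'ft_force': [0.425, -0.188, -0.423], 'width': 0.022, 'qpos': [-0.662, 0.56, 0.22, 2.025, -0.21, 0.592, 0.138]}
[[ 0.0011 -0.9564 -0.292  -0.0745]
 [ 0.0005  0.292  -0.9564 -0.1422]
 [ 1.      0.0009  0.0008 -0.0008]
 [ 0.      0.      0.      1.    ]]
big_stopper_mid 0.97 [317. 321.] [0.4706 0.1506 0.013 ]
big_stopper_mid 0.84 [231. 282.] [0.4048 0.1522 0.013 ]
big_stopper_mid 0.73 [237. 182.] [0.3827 0.219  0.013 ]
0.77 [218.2, 160.5, 38.6, 39.6] [0.384  0.2228 0.0251] [ 0.3711  0.2029 -0.0028] [0.3955 0.2323 0.028 ]
top [0.383  0.22   0.0255] [0.3723 0.2088 0.0221] [0.3936 0.2304 0.028 ]
0.67 [212.4, 258.6, 39.9, 52.5] [0.4052 0.1573 0.0247] [ 0.3927  0.1262 -0.0012] [0.4183 0.165  0.0274]
top [0.405  0.1527 0.0254] [0.3944 0.1408 0.022 ] [0.4158 0.1628 0.0274]
{'clock': 4.7, 'eef_pos': [0.446, 0.219, 0.143], 'tcp_rot': [0.599, -0.382, 0.378, -0.594], 'ft_force': [-0.654, 0.043, -1.231], 'width': 0.022, 'qpos': [-0.662, 0.558, 0.22, 2.024, -0.211, 0.588, 0.139]}
dist 0.3066915925626524 deg 42.20514355437922
[0.81, -0.07, -0.24, 0.01, 0.94, 0.0]
[0.83, -0.07, -0.17, 0.01, 0.94, 0.0]
[0.84, -0.07, -0.11, 0.01, 0.94, 0.0]
[0.85, -0.07, -0.04, 0.01, 0.94, 0.0]
[0.85, -0.07, 0.03, 0.01, 0.94, 0.0]
[0.84, -0.08, 0.1, 0.01, 0.94, 0.0]
[0.83, -0.08, 0.17, 0.01, 0.94, 0.0]
[0.81, -0.08, 0.24, 0.01, 0.94, 0.0]
[0.79, -0.08, 0.3, 0.01, 0.94, 0.0]
```

View pics/w2.png

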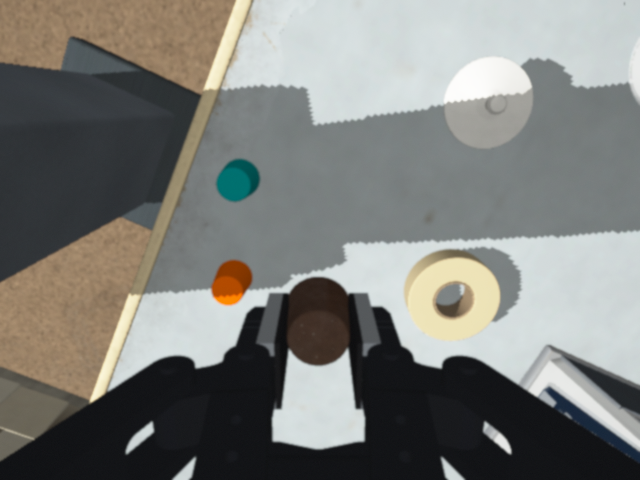

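Stopper held between the pads at (318,321). Swinging to the dome.

play_rows:
  deltas:
    - [[0.6,-0.1,-0.2,0,0.7,0,18],[0.83,-0.08,-0.17,0,0.94,0,18],[0.84,-0.08,-0.11,0,0.94,0,18],[0.85,-0.08,-0.04,0,0.94,0,18],[0.85,-0.08,0.03,0,0.94,0,18]]

```text
clock: 5.12
eef_pos: [0.4681, 0.0642, 0.1552]
tcp_rot: [0.516, -0.491, 0.483, -0.509]
ft_force: [0.6, 1.0, -0.4]
width: 0.0215
```

```bash
python3 plan.py .491 -.0836 .16 -17.2 5
```

```text
{'clock': 5.117, 'eef_pos': [0.468, 0.064, 0.155], 'tcp_rot': [0.516, -0.491, 0.483, -0.509], 'ft_force': [0.573, 0.973, -0.381], 'width': 0.022, 'qpos': [-0.411, 0.523, 0.314, 2.072, -0.282, 0.602, 0.151]}
dist 0.1496344778721796 deg 20.14799175015697
[0.74, -0.03, 0.08, 0.03, 0.81, 0.0]
[0.74, -0.03, 0.13, 0.03, 0.81, 0.0]
[0.73, -0.03, 0.18, 0.03, 0.81, 0.0]
[0.71, -0.03, 0.23, 0.03, 0.81, 0.0]
[0.69, -0.02, 0.28, 0.03, 0.81, 0.0]
```

play_rows:
  deltas:
    - [[0.74,-0.04,0.08,0.03,0.81,0,18],[0.74,-0.04,0.13,0.03,0.81,0,18],[0.73,-0.04,0.18,0.03,0.81,0,18],[0.5,-0.04,0.2,0.03,0.6,0,18],[0.2,0,0.1,0,0.3,0,18]]

```text
clock: 5.53
eef_pos: [0.4846, -0.0668, 0.1564]
tcp_rot: [-0.434, 0.563, -0.56, 0.425]
ft_force: [-0.2, 0.7, 0.4]
width: 0.0217
```

```bash
python3 plan.py .491 -.0836 .15 -17.2 2; cat > d.py <<'E'
import sys; from h import *
from scipy.optimize import least_squares
np.set_printoptions(precision=4,suppress=True)
def fit(n,c):
    P=cloud(c); P=P[P[:,2]<.3]
    for nm,x,y in(('free',.491,-.0836),('taken',.441,-.2457)):
        q=P[(np.hypot(P[:,0]-x,P[:,1]-y)<.03)&(P[:,2]>.034)&(P[:,2]<.05)]
        if len(q)<50: print(n,nm,'few',len(q));continue
        f=least_squares(lambda k:np.linalg.norm(q-k,axis=1)-.05,[x,y,-.004],loss='soft_l1',f_scale=.001)
        print(n,nm,'crown',f.x+[0,0,.05],len(q),np.abs(f.fun).mean())
    return P
for n in sys.argv[2:]:
    c=cam(n); P=fit(n,c)
    s=r.state();e=np.array(s['eef_pos'])
    for t in('big_stopper_mid','small_stopper_mid','handle'):
        for q in r.regions_of(n,t)[:1]:
            Q=cloud(c,q['mask']);print(t,round(q['p'],2),[int(v) for v in q['rect']],np.median(Q,0),Q.min(0),Q.max(0))
    cv2.imwrite('pics/%s%s.png'%(n[0],sys.argv[1]),c['frame'])
E
python3 d.py 3 wrist scene side; ls pics
```

```text
{'clock': 5.533, 'eef_pos': [0.485, -0.067, 0.156], 'tcp_rot': [-0.434, 0.563, -0.56, 0.425], 'ft_force': [-0.155, 0.654, 0.414], 'width': 0.022, 'qpos': [-0.195, 0.55, 0.396, 2.031, -0.336, 0.635, 0.16]}
dist 0.01910982423258056 deg 2.1644697769218344
[0.18, 0.08, 0.13, 0.06, 0.2, 0.04]
[0.18, 0.08, 0.14, 0.06, 0.2, 0.04]
wrist free crown [ 0.4897 -0.0836  0.0458] 5980 0.00047296722037391587
wrist taken crown [ 0.4395 -0.2462  0.0458] 593 0.0005606788986194027
big_stopper_mid 0.79 [286, 276, 64, 91] [ 0.4848 -0.063   0.1699] [ 0.4731 -0.0792  0.1447] [ 0.4958 -0.0556  0.1732]
small_stopper_mid 0.47 [279, 180, 115, 270] [ 0.4745 -0.0951  0.0358] [ 0.3998 -0.2655 -0.0029] [ 0.5361 -0.0398  0.2306]
handle 0.97 [279, 179, 112, 268] [ 0.4745 -0.0952  0.0358] [ 0.4007 -0.2662 -0.0017] [ 0.5352 -0.04    0.2293]
scene free crown [ 0.4895 -0.0834  0.0467] 569 0.0007428229175001881
scene taken crown [ 0.4397 -0.2454  0.0468] 758 0.0008246621241435056
big_stopper_mid 0.52 [260, 280, 10, 17] [0.3999 0.1448 0.0181] [ 0.3912  0.1376 -0.0002] [0.4162 0.1606 0.0296]
small_stopper_mid 0.57 [443, 361, 16, 22] [ 0.4336 -0.2478  0.0616] [ 0.428  -0.2566  0.0431] [ 0.4527 -0.2308  0.0703]
handle 0.57 [357, 300, 124, 118] [ 0.4558 -0.1767  0.0101] [ 0.3939 -0.289  -0.0014] [ 0.5355 -0.0407  0.1244]
side free crown [ 0.4921 -0.0843  0.0482] 436 0.0011000802083739765
side taken crown [ 0.4424 -0.2475  0.0484] 294 0.0013860341258316246
big_stopper_mid 0.86 [345, 306, 17, 18] [0.4047 0.1596 0.0199] [0.3944 0.1445 0.0006] [0.4161 0.1655 0.0313]
handle 0.6 [303, 154, 91, 93] [ 0.4644 -0.1499  0.0121] [ 0.397  -0.3178 -0.0017] [ 0.5352 -0.0376  0.1262]
s3.png
scene0.png
side0.png
w1.png
w2.png
w3.png
```

View pics/w3.png

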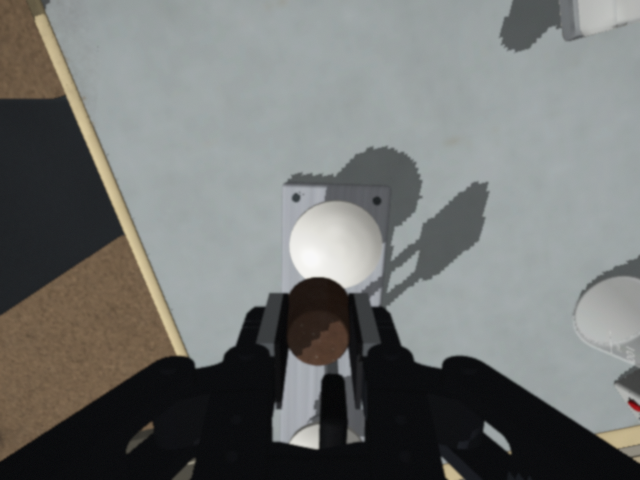

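Wrist view: the dome is at (336,245), the held stopper at (318,320) and the handle below at (333,410). The wrist and scene fits put the crown at (0.490, -0.0836, 0.046), with side about 2 mm off. The stopper's bottom is 11.7 mm below the TCP.

```bash
python3 plan.py .490 -.0836 .10 -17.2 4
```

```text
{'clock': 6.133, 'eef_pos': [0.485, -0.062, 0.157], 'tcp_rot': [-0.436, 0.562, -0.558, 0.428], 'ft_force': [0.482, -0.321, -0.204], 'width': 0.022, 'qpos': [-0.201, 0.548, 0.393, 2.031, -0.336, 0.636, 0.16]}
dist 0.061252046173132124 deg 2.5898967079125175
[0.12, 0.36, 0.07, 0.03, 0.12, 0.01]
[0.12, 0.36, 0.07, 0.03, 0.12, 0.01]
[0.12, 0.36, 0.07, 0.03, 0.12, 0.01]
[0.12, 0.36, 0.07, 0.03, 0.12, 0.01]
```

play_rows:
  deltas:
    - [[0.25,0.3,0.12,0.05,0.25,0.02,18],[0.25,0.36,0.1,0.05,0.2,0.02,18],[0.05,0.36,0.05,0,0,0,18],[0,0.3,0,0,0,0,18],[0,0,0,0,0,0,18]]

```text
clock: 6.55
eef_pos: [0.4915, -0.0857, 0.1039]
tcp_rot: [0.421, -0.567, 0.569, -0.422]
ft_force: [-0.3, 0.1, 1.0]
width: 0.0221
```

play_rows:
  deltas:
    - [[0,0,0,0,0,0,18]]

```text
clock: 6.63
eef_pos: [0.4913, -0.0857, 0.1038]
tcp_rot: [0.421, -0.567, 0.568, -0.422]
ft_force: [0.2, 0.9, 0.3]
width: 0.0214
```

```bash
python3 plan.py .490 -.0836 .075 -17.2 2
```

```text
{'clock': 6.633, 'eef_pos': [0.491, -0.086, 0.104], 'tcp_rot': [0.421, -0.567, 0.568, -0.422], 'ft_force': [0.229, 0.913, 0.31], 'width': 0.021, 'qpos': [-0.103, 0.639, 0.327, 2.058, -0.408, 0.504, 0.23]}
dist 0.028909239207817343 deg 0.38502731310751
[-0.02, 0.36, -0.02, -0.01, 0.04, 0.0]
[-0.02, 0.36, -0.02, -0.01, 0.04, 0.0]
```

play_rows:
  deltas:
    - [[-0.04,0.3,-0.03,-0.01,0.05,0,18],[-0.02,0.3,-0.02,0,0,0,18],[0,0.2,0,0,0,0,18],[0,0,0,0,0,0,18],[0,0,0,0,0,0,18]]

```text
clock: 7.05
eef_pos: [0.4926, -0.0821, 0.0739]
tcp_rot: [0.419, -0.567, 0.57, -0.422]
ft_force: [0.3, -0.8, 0.0]
width: 0.0217
```

```bash
python3 plan.py .490 -.0836 .058 -17.2 2; cat > w4.py <<'E'
from h import *
np.set_printoptions(precision=4,suppress=True)
c=cam('wrist');s=r.state();print(s['eef_pos']);P=cloud(c)
q=r.regions_of('wrist','big_stopper_mid')[0];Q=cloud(c,q['mask']);Q=Q[Q[:,2]<np.median(Q[:,2])+.02]
print(q['p'],Q.min(0),Q.max(0),np.median(Q,0));cv2.imwrite('pics/w4.png',c['frame'])
E
python3 w4.py
```

```text
{'clock': 7.05, 'eef_pos': [0.493, -0.082, 0.074], 'tcp_rot': [0.419, -0.567, 0.57, -0.422], 'ft_force': [0.253, -0.788, 0.031], 'width': 0.022, 'qpos': [-0.079, 0.689, 0.282, 2.075, -0.442, 0.428, 0.25]}
dist 0.01617155256408565 deg 0.42865075972029215
[0.03, 0.2, -0.03, -0.04, 0.02, -0.01]
[0.03, 0.2, -0.03, -0.04, 0.02, -0.01]
[ 0.4927 -0.0821  0.074 ]
0.6 [ 0.4805 -0.0945  0.062 ] [ 0.5039 -0.0709  0.0902] [ 0.4927 -0.0786  0.0874]
```

play_rows:
  deltas:
    - [[0.05,0.18,-0.05,-0.05,0.02,-0.01,18],[0.02,0.12,-0.03,0,0,0,18],[0,0.05,0,0,0,0,18],[0,0,0,0,0,0,18],[0,0,0,0,0,0,18]]

```text
clock: 7.57
eef_pos: [0.4896, -0.0845, 0.0602]
tcp_rot: [0.419, -0.568, 0.57, -0.421]
ft_force: [-0.1, 0.1, -0.0]
width: 0.0218
```

```bash
python3 plan.py .490 -.0836 .0575 -17.2 1
```

```text
{'clock': 7.567, 'eef_pos': [0.49, -0.084, 0.06], 'tcp_rot': [0.419, -0.568, 0.57, -0.421], 'ft_force': [-0.129, 0.132, -0.047], 'width': 0.022, 'qpos': [-0.059, 0.711, 0.261, 2.086, -0.455, 0.393, 0.265]}
dist 0.002855106171491746 deg 0.2929043946526558
[-0.02, 0.07, 0.0, -0.05, 0.02, -0.01]
```

play_rows:
  deltas:
    - [[-0.01,0.07,0.01,-0.04,0,0,18],[0,0,0,0,0,0,18],[0,0.02,0,0,0,0,18],[0,0,0,0,0,0,18]]

```text
clock: 7.9
eef_pos: [0.4901, -0.0847, 0.0573]
tcp_rot: [0.419, -0.569, 0.569, -0.42]
ft_force: [-0.9, 1.4, 1.1]
width: 0.0216
```

```bash
python3 plan.py .490 -.0836 .0575 -17.2 1
```

```text
{'clock': 7.9, 'eef_pos': [0.49, -0.085, 0.057], 'tcp_rot': [0.419, -0.569, 0.569, -0.42], 'ft_force': [-0.944, 1.4, 1.111], 'width': 0.022, 'qpos': [-0.057, 0.718, 0.258, 2.082, -0.456, 0.393, 0.266]}
dist 0.0010903703557103228 deg 0.10424455888447993
[-0.02, -0.01, -0.01, -0.01, 0.01, -0.01]
```

play_rows:
  deltas:
    - [[0,0,0,0,0,0,23],[0,0,0,0,0,0,25],[0,0,0,0,0,0,28],[0,0,0,0,0,0,34],[0,0,0,0,0,0,46]]

```text
clock: 8.32
eef_pos: [0.4907, -0.0845, 0.0573]
tcp_rot: [0.419, -0.568, 0.569, -0.421]
ft_force: [0.4, -0.4, 0.1]
width: 0.0444
```

```bash
show() { :; }; python3 plan.py .490 -.0836 .16 -17.2 4; sed -i 's/w4.png/w5.png/' w4.py; python3 w4.py
```

```text
{'clock': 8.317, 'eef_pos': [0.491, -0.085, 0.057], 'tcp_rot': [0.419, -0.568, 0.569, -0.421], 'ft_force': [0.393, -0.385, 0.084], 'width': 0.044, 'qpos': [-0.057, 0.718, 0.258, 2.082, -0.456, 0.393, 0.266]}
dist 0.10273558442131081 deg 0.16001998936833783
[-0.0, -0.64, -0.0, -0.01, 0.0, -0.0]
[-0.0, -0.64, -0.0, -0.01, 0.0, -0.0]
[-0.0, -0.64, -0.0, -0.01, 0.0, -0.0]
[-0.0, -0.64, -0.01, -0.01, 0.0, -0.0]
[ 0.4907 -0.0845  0.0573]
0.93 [ 0.4595 -0.1435  0.0064] [ 0.5016 -0.074   0.0744] [ 0.4894 -0.0835  0.069 ]
```

View pics/w5.png

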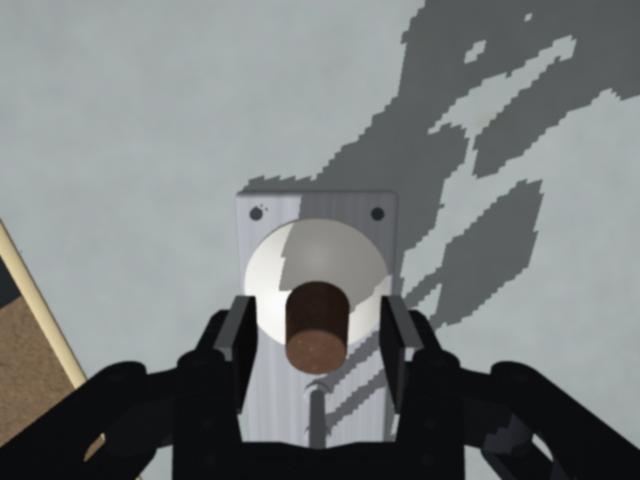

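The stopper stands free on the dome at (317,325), with a gap to each pad. Rising straight up.

play_rows:
  deltas:
    - [[0,-0.15,0,0,0,0,60],[0,-0.3,0,0,0,0,60],[0,-0.4,0,0,0,0,60],[0,-0.6,0,0,0,0,60],[0,-0.6,0,0,0,0,60]]

```text
clock: 8.83
eef_pos: [0.4867, -0.0841, 0.1388]
tcp_rot: [-0.422, 0.571, -0.567, 0.418]
ft_force: [0.9, -0.3, -0.3]
width: 0.0596
```

play_rows:
  deltas:
    - [[0,-0.6,0,0,0,0,60],[0,-0.6,0,0,0,0,60],[0,-0.2,0,0,0,0,60],[0,0,0,0,0,0,50],[0,0,0,0,0,0,50]]

```text
clock: 9.25
eef_pos: [0.4887, -0.0847, 0.2031]
tcp_rot: [-0.419, 0.57, -0.569, 0.42]
ft_force: [-0.6, 0.7, 0.4]
width: 0.0502
```

```bash
python3 d.py 6 wrist scene side;  python3 plan.py .465 -.1648 .175 -17.2 4
python3 - <<'E'
import cv2,numpy as np
a=cv2.imread('pics/w6.png')[:, :]
cv2.imwrite('pics/m6.png',a)
E
```

```text
wrist free crown [ 0.4897 -0.0836  0.0459] 3597 0.0005334512842470457
wrist taken crown [ 0.4396 -0.246   0.0458] 1926 0.0005247367162780508
big_stopper_mid 0.79 [302, 195, 39, 51] [ 0.4894 -0.0853  0.07  ] [ 0.4759 -0.1121  0.0356] [ 0.5016 -0.0744  0.0747]
small_stopper_mid 0.65 [307, 404, 25, 29] [ 0.4408 -0.2409  0.0647] [ 0.4124 -0.3126 -0.0014] [ 0.461  -0.183   0.1213]
handle 0.6 [273, 154, 96, 271] [ 0.4696 -0.148   0.0083] [ 0.3962 -0.2867 -0.0011] [ 0.5355 -0.0399  0.1234]
scene free crown [ 0.4894 -0.0831  0.0467] 429 0.0008674752423338541
scene taken crown [ 0.4397 -0.2453  0.0469] 763 0.000782783324231729
big_stopper_mid 0.62 [380, 299, 12, 15] [ 0.4814 -0.0929  0.0661] [ 0.4743 -0.1029  0.0446] [ 0.4966 -0.0777  0.0751]
small_stopper_mid 0.49 [445, 363, 14, 18] [ 0.4338 -0.2469  0.065 ] [ 0.4288 -0.2554  0.0446] [ 0.4474 -0.2314  0.0701]
handle 0.98 [358, 299, 122, 122] [ 0.4552 -0.1785  0.01  ] [ 0.3935 -0.2896 -0.0019] [ 0.5985 -0.0403  0.1242]
side free crown [ 0.4918 -0.0845  0.0481] 378 0.0011990702236866794
side taken crown [ 0.4418 -0.2468  0.0481] 298 0.0012801523267629046
big_stopper_mid 0.7 [352, 334, 17, 23] [0.382  0.2272 0.0203] [0.3713 0.2044 0.0005] [0.3932 0.2333 0.0314]
handle 0.73 [305, 153, 90, 90] [ 0.4638 -0.1509  0.0119] [ 0.3971 -0.7301 -0.1571] [ 0.5795 -0.038   0.1263]
{'clock': 9.85, 'eef_pos': [0.489, -0.085, 0.203], 'tcp_rot': [-0.42, 0.57, -0.568, 0.419], 'ft_force': [-0.291, -0.044, -0.42], 'width': 0.05, 'qpos': [-0.195, 0.485, 0.449, 1.978, -0.304, 0.745, 0.135]}
dist 0.08777007971026496 deg 0.1371445302091105
[0.52, 0.17, 0.01, 0.01, -0.0, -0.0]
[0.52, 0.17, 0.01, 0.01, -0.0, -0.0]
[0.52, 0.17, 0.01, 0.01, -0.0, -0.0]
[0.52, 0.17, 0.01, 0.01, -0.0, -0.0]
```

View pics/m6.png

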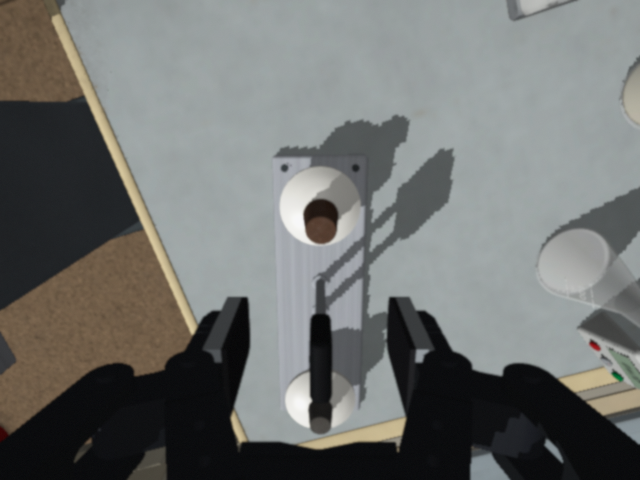

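The wrist view shows the big stopper on the dome at (320,220), the handle blade at (320,355) and the small stopper at (320,415), with the jaws square across the blade. The handle centre works out at (0.4647, -0.1648).

play_rows:
  deltas:
    - [[0.4,0.15,0,0,0,0,50],[0.52,0.17,0.01,0,0,0,50],[0.52,0.17,0.01,0,0,0,50],[0.45,0.17,0.01,0,0,0,50],[0.1,0,0,0,0,0,50]]

```text
clock: 10.27
eef_pos: [0.4674, -0.1612, 0.1752]
tcp_rot: [-0.421, 0.568, -0.567, 0.422]
ft_force: [0.0, -0.8, 0.6]
width: 0.0499
```

play_rows:
  deltas:
    - [[0,0,0,0,0,0,50]]

```text
clock: 10.35
eef_pos: [0.467, -0.1622, 0.1752]
tcp_rot: [-0.42, 0.569, -0.568, 0.421]
ft_force: [-0.1, 0.7, -0.4]
width: 0.0499
```

```bash
python3 plan.py .4647 -.1648 .13 -17.1 3
```

```text
{'clock': 10.35, 'eef_pos': [0.467, -0.162, 0.175], 'tcp_rot': [-0.42, 0.569, -0.568, 0.421], 'ft_force': [-0.13, 0.684, -0.397], 'width': 0.05, 'qpos': [-0.005, 0.522, 0.413, 2.011, -0.33, 0.673, 0.323]}
dist 0.045286350505396936 deg 0.19416472787323197
[0.03, 0.38, -0.01, 0.0, 0.01, -0.01]
[0.03, 0.38, -0.01, 0.0, 0.01, -0.01]
[0.03, 0.38, -0.01, 0.0, 0.01, -0.01]
```

play_rows:
  deltas:
    - [[0.06,0.3,-0.03,0,0.01,0,50],[0.04,0.35,-0.02,0,0,0,50],[0.02,0.3,0,0,0,0,50],[0,0.1,0,0,0,0,50],[0,0,0,0,0,0,50]]

```text
clock: 10.77
eef_pos: [0.4672, -0.162, 0.1338]
tcp_rot: [-0.419, 0.568, -0.568, 0.424]
ft_force: [1.7, -0.0, 0.6]
width: 0.0498
```

```bash
python3 plan.py .4647 -.1648 .084 -17.1 3
```

```text
{'clock': 10.767, 'eef_pos': [0.467, -0.162, 0.134], 'tcp_rot': [-0.419, 0.568, -0.568, 0.424], 'ft_force': [1.734, -0.027, 0.57], 'width': 0.05, 'qpos': [0.037, 0.584, 0.36, 2.049, -0.381, 0.568, 0.372]}
dist 0.049940223131771024 deg 0.4737234881789022
[0.03, 0.41, -0.01, -0.01, 0.02, -0.02]
[0.03, 0.41, -0.01, -0.01, 0.02, -0.02]
[0.03, 0.41, -0.01, -0.01, 0.02, -0.02]
```

play_rows:
  deltas:
    - [[0.08,0.3,-0.04,-0.02,0.03,-0.03,50],[0.05,0.35,-0.03,-0.02,0.02,-0.02,50],[0.03,0.35,-0.02,0,0,0,50],[0,0.15,0,0,0,0,50],[0,0,0,0,0,0,50]]

```text
clock: 11.18
eef_pos: [0.4669, -0.1636, 0.0897]
tcp_rot: [0.42, -0.566, 0.568, -0.424]
ft_force: [0.3, -0.3, -0.5]
width: 0.0502
```

play_rows:
  deltas:
    - [[0,0,0,0,0,0,50]]

```text
clock: 11.27
eef_pos: [0.4674, -0.1632, 0.0901]
tcp_rot: [0.42, -0.566, 0.568, -0.425]
ft_force: [0.1, -0.8, -0.1]
width: 0.0498
```

```bash
python3 plan.py .4647 -.1648 .084 -17.1 1
```

```text
{'clock': 11.267, 'eef_pos': [0.467, -0.163, 0.09], 'tcp_rot': [0.42, -0.566, 0.568, -0.425], 'ft_force': [0.104, -0.85, -0.079], 'width': 0.05, 'qpos': [0.082, 0.656, 0.298, 2.079, -0.428, 0.457, 0.416]}
dist 0.006875924089295319 deg 0.6097156569987494
[0.06, 0.15, -0.05, -0.08, 0.08, -0.04]
```

play_rows:
  deltas:
    - [[0.06,0.15,-0.06,-0.09,0.09,-0.05,50],[0,0,0,0,0,0,40],[0,0,0,0,0,0,30]]

```text
clock: 11.52
eef_pos: [0.4659, -0.1647, 0.0855]
tcp_rot: [0.42, -0.568, 0.569, -0.42]
ft_force: [-0.1, 0.3, -0.3]
width: 0.031
```

```bash
python3 plan.py .4647 -.1648 .084 -17.1 1; sed -i 's/w4.png/w5.png/' w4.py; python3 - <<'E'
from h import *
np.set_printoptions(precision=4,suppress=True)
c=cam('wrist');P=cloud(c);e=np.array([.4647,-.1648]);v=np.radians(72.9);y=np.array([np.cos(v),np.sin(v)]);x=np.array([y[1],-y[0]])
d=P[:,:2]-e;a=d@x;b=d@y;m=(abs(a)<.012)&(abs(b)<.04)&(P[:,2]>.112)&(P[:,2]<.13)
print('blade x range',np.percentile(a[m],[1,50,99]),'y',np.percentile(b[m],[1,50,99]),m.sum()); cv2.imwrite('pics/w7.png',c['frame'])
E
```

```text
{'clock': 11.517, 'eef_pos': [0.466, -0.165, 0.086], 'tcp_rot': [0.42, -0.568, 0.569, -0.42], 'ft_force': [-0.117, 0.278, -0.281], 'width': 0.031, 'qpos': [0.081, 0.666, 0.301, 2.079, -0.43, 0.453, 0.412]}
dist 0.0019276992220609121 deg 0.10170802003269715
[0.01, 0.04, -0.03, -0.02, -0.0, 0.01]
blade x range [-0.0068  0.0001  0.0068] y [-0.0195  0.0048  0.0223] 6378
```

View pics/w7.png

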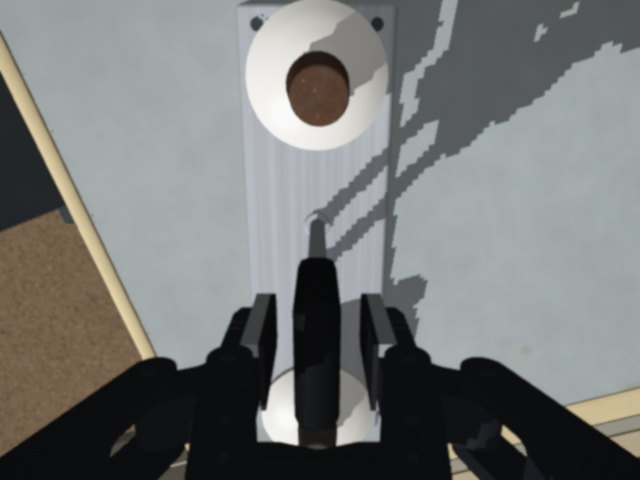

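The blade sits centred at (318,340) between the pads, and both stoppers are still standing. Closing gently.

play_rows:
  deltas:
    - [[0,0.02,-0.03,0,0,0,24],[0,0,0,0,0,0,20],[0,0,0,0,0,0,18],[0,0,0,0,0,0,16],[0,0,0,0,0,0,14]]
  squeeze: 30

```text
clock: 11.98
eef_pos: [0.4654, -0.1646, 0.0855]
tcp_rot: [0.419, -0.568, 0.57, -0.421]
ft_force: [0.7, -1.1, -1.3]
width: 0.014
```

play_rows:
  deltas:
    - [[0,0,0,0,0,0,12],[0,0,0,0,0,0,10],[0,0,0,0,0,0,8],[0,0,0,0,0,0,5]]
  squeeze: 60

```text
clock: 12.32
eef_pos: [0.4654, -0.1646, 0.0857]
tcp_rot: [0.419, -0.568, 0.57, -0.421]
ft_force: [-0.0, -0.1, -0.2]
width: 0.0133
```

```bash
python3 plan.py .4647 -.1648 .084 -17.1 1;python3 d.py 8 scene
```

```text
{'clock': 12.317, 'eef_pos': [0.465, -0.165, 0.086], 'tcp_rot': [0.419, -0.568, 0.57, -0.421], 'ft_force': [-0.014, -0.146, -0.224], 'width': 0.013, 'qpos': [0.082, 0.665, 0.299, 2.082, -0.431, 0.449, 0.414]}
dist 0.0018321101350117508 deg 0.21784382245341352
[0.01, 0.04, -0.02, -0.04, -0.0, 0.0]
scene free crown [ 0.4894 -0.0833  0.0468] 432 0.0008795326331085721
scene taken crown [ 0.4398 -0.2454  0.0469] 765 0.0008284976550467662
big_stopper_mid 0.73 [259, 280, 13, 18] [0.4    0.1451 0.0187] [0.3913 0.1382 0.0001] [0.4141 0.1611 0.0284]
small_stopper_mid 0.56 [360, 302, 117, 117] [ 0.4527 -0.1811  0.0098] [ 0.3936 -0.2872 -0.0002] [ 0.5262 -0.044   0.1233]
handle 0.58 [357, 306, 122, 113] [ 0.4537 -0.1813  0.0098] [ 0.3933 -0.2892 -0.0018] [ 0.5744 -0.0283  0.1237]
```

play_rows:
  deltas:
    - [[0,-0.03,0,0,0,0,5],[0,-0.06,0,0,0,0,5],[0,-0.08,0,0,0,0,5],[0,-0.1,0,0,0,0,5],[0,-0.1,0,0,0,0,5]]

```text
clock: 12.93
eef_pos: [0.4624, -0.1634, 0.0993]
tcp_rot: [-0.421, 0.57, -0.568, 0.419]
ft_force: [-0.8, 0.4, -4.6]
width: 0.0132
```

```bash
python3 plan.py .4652 -.1648 .207 -17.1 20 | head -3; python3 d.py 9 scene | grep -v handle
```

```text
{'clock': 12.933, 'eef_pos': [0.462, -0.163, 0.099], 'tcp_rot': [-0.421, 0.57, -0.568, 0.419], 'ft_force': [-0.75, 0.351, -4.629], 'width': 0.013, 'qpos': [0.066, 0.641, 0.322, 2.077, -0.415, 0.488, 0.4]}
dist 0.10773631835454833 deg 0.1954867319430369
[0.0, -0.13, 0.0, 0.0, -0.0, 0.0]
scene free few 11
scene taken few 14
big_stopper_mid 0.69 [380, 294, 11, 18] [ 0.4781 -0.092   0.08  ] [ 0.4714 -0.1009  0.0608] [ 0.4941 -0.0792  0.0891]
small_stopper_mid 0.54 [443, 356, 12, 18] [ 0.4303 -0.2465  0.0775] [ 0.4256 -0.2547  0.0609] [ 0.4449 -0.2371  0.0835]
```

Lifted 13.6 mm with a load of about 4.6 N, still level, both stoppers on. Continuing.

play_rows:
  deltas:
    - [[0,-0.08,0,0,0,0,5],[0,-0.1,0.01,0,0,0,5],[0,-0.12,0.01,0,0,0,5],[0,-0.13,0.01,0,0,0,5],[0,-0.13,0.01,0,0,0,5]]

```text
clock: 13.55
eef_pos: [0.4635, -0.1636, 0.1226]
tcp_rot: [-0.421, 0.57, -0.567, 0.419]
ft_force: [0.4, 0.9, -5.1]
width: 0.0136
```

play_rows:
  deltas:
    - [[0,-0.13,0,0,0,0,5],[0,-0.13,0,0,0,0,5],[0,-0.13,0,0,0,0,5],[0,-0.13,0,0,0,0,5],[0,-0.13,0,0,0,0,5]]

```text
clock: 13.97
eef_pos: [0.4639, -0.1637, 0.1522]
tcp_rot: [-0.421, 0.57, -0.568, 0.419]
ft_force: [0.0, -0.8, -4.9]
width: 0.0133
```

```bash
python3 plan.py .4652 -.1648 .207 -17.1 15 | head -3
```

```text
{'clock': 13.967, 'eef_pos': [0.464, -0.164, 0.152], 'tcp_rot': [-0.421, 0.57, -0.568, 0.419], 'ft_force': [0.036, -0.802, -4.886], 'width': 0.013, 'qpos': [0.014, 0.557, 0.394, 2.035, -0.356, 0.619, 0.349]}
dist 0.054875067461837845 deg 0.2194700486030539
[0.0, -0.09, 0.0, 0.0, -0.0, 0.0]
```

play_rows:
  deltas:
    - [[0,-0.13,0,0,0,0,5],[0,-0.13,0,0,0,0,5],[0,-0.13,0,0,0,0,5],[0,-0.13,0,0,0,0,5],[0,-0.13,0,0,0,0,5]]

```text
clock: 14.38
eef_pos: [0.4637, -0.1636, 0.1811]
tcp_rot: [-0.421, 0.57, -0.568, 0.419]
ft_force: [0.5, -0.8, -4.8]
width: 0.0132
```

play_rows:
  deltas:
    - [[0,-0.13,0,0,0,0,5],[0,-0.13,0,0,0,0,5],[0,-0.13,0,0,0,0,5],[0,-0.12,0,0,0,0,5],[0,-0.1,0,0,0,0,5]]

```text
clock: 14.8
eef_pos: [0.4635, -0.1636, 0.2084]
tcp_rot: [-0.421, 0.57, -0.568, 0.419]
ft_force: [-0.3, 0.1, -5.3]
width: 0.013
```

play_rows:
  deltas:
    - [[0,-0.07,0,0,0,0,5],[0,-0.04,0,0,0,0,5],[0,-0.02,0,0,0,0,5],[0,0,0,0,0,0,5],[0,0,0,0,0,0,5]]

```text
clock: 15.22
eef_pos: [0.4638, -0.1637, 0.215]
tcp_rot: [-0.42, 0.57, -0.568, 0.419]
ft_force: [0.6, 0.6, -5.0]
width: 0.0131
```

```bash
cat > f.py <<'E'
from h import *
np.set_printoptions(precision=4,suppress=True)
s=show(); dz=s['eef_pos'][2]-.0857; print('lift',dz)
cr={}
for n in('wrist','scene'):
    c=cam(n);cv2.imwrite('pics/%s9.png'%n,c['frame']);P=cloud(c)
    for t in('big_stopper_mid','small_stopper_mid'):
        for q in r.regions_of(n,t)[:2]:
            Q=cloud(c,q['mask']); print(n,t,round(q['p'],2),np.median(Q,0),np.percentile(Q,[2,98],axis=0).ravel())
    from scipy.optimize import least_squares
    for nm,x,y in(('free',.490,-.0836),('taken',.440,-.246)):
        q=P[(np.hypot(P[:,0]-x,P[:,1]-y)<.032)&(P[:,2]>.034+dz)&(P[:,2]<.049+dz)]
        if len(q)<50: continue
        f=least_squares(lambda k:np.linalg.norm(q-k,axis=1)-.05,[x,y,-.004+dz],loss='soft_l1',f_scale=.001)
        print(n,nm,'crown',f.x+[0,0,.05],len(q))
E
python3 f.py
```

```text
{'clock': 15.217, 'eef_pos': [0.464, -0.164, 0.215], 'tcp_rot': [-0.42, 0.57, -0.568, 0.419], 'ft_force': [0.597, 0.629, -4.998], 'width': 0.013, 'qpos': [-0.038, 0.463, 0.458, 1.974, -0.287, 0.771, 0.287]}
lift 0.12929032619707267
wrist big_stopper_mid 0.86 [ 0.487  -0.0878  0.2003] [ 0.4767 -0.0992  0.1815  0.4973 -0.0753  0.203 ]
wrist small_stopper_mid 0.61 [ 0.4405 -0.2376  0.1905] [ 0.4295 -0.2456  0.1801  0.4477 -0.2354  0.196 ]
wrist free crown [ 0.4878 -0.0824  0.1752] 12970
wrist taken crown [ 0.4379 -0.2444  0.1751] 729
scene big_stopper_mid 0.8 [ 0.4796 -0.0922  0.1931] [ 0.4738 -0.1005  0.0597  0.6797  0.0283  0.2034]
scene big_stopper_mid 0.68 [0.3775 0.2128 0.0204] [0.3696 0.2063 0.0033 0.389  0.2278 0.0282]
scene small_stopper_mid 0.62 [ 0.4321 -0.2471  0.1917] [ 0.428  -0.2539  0.0025  0.6639 -0.1557  0.1984]
scene free crown [ 0.4877 -0.0821  0.1763] 505
scene taken crown [ 0.4379 -0.2451  0.1763] 936
```

View pics/scene9.png

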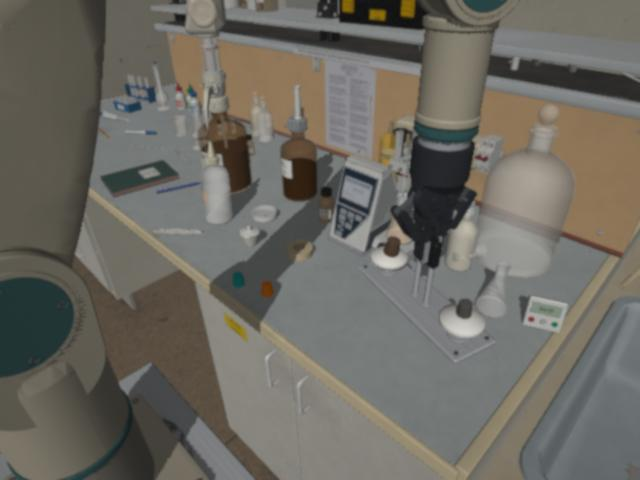

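The scene view shows the stand held in the air with both stoppers standing, the big one at (393,245) and the small one at (464,308). Both crowns are at equal height, about 129 mm of lift. I'll hold now by letting time pass with camera calls.

```bash
python3 - <<'E'
from h import *
a=[]
for i in range(78):
    r.read_camera('scene'); s=r.state(); a.append(np.r_[s['eef_pos'],s['tcp_rot']])
a=np.array(a);print('spread',np.ptp(a[:,:3],axis=0).round(4))
E
python3 f.py
```

```text
spread [0.0001 0.0001 0.0002]
{'clock': 19.417, 'eef_pos': [0.464, -0.164, 0.215], 'tcp_rot': [-0.42, 0.57, -0.568, 0.419], 'ft_force': [0.016, -0.389, -4.49], 'width': 0.013, 'qpos': [-0.038, 0.462, 0.458, 1.974, -0.287, 0.771, 0.287]}
lift 0.12939398899677051
wrist big_stopper_mid 0.66 [ 0.4871 -0.088   0.2003] [ 0.4767 -0.0996  0.1785  0.4979 -0.0751  0.203 ]
wrist small_stopper_mid 0.68 [ 0.4405 -0.2376  0.1906] [ 0.43   -0.2453  0.1807  0.4477 -0.2354  0.1963]
wrist free crown [ 0.488  -0.0824  0.1753] 12990
wrist taken crown [ 0.4378 -0.2446  0.1752] 731
scene big_stopper_mid 0.84 [ 0.4792 -0.0928  0.1939] [ 0.474  -0.1005  0.1765  0.4937 -0.0806  0.2036]
scene big_stopper_mid 0.66 [0.4007 0.1461 0.0174] [ 0.3913  0.1391 -0.0002  0.4181  0.1809  0.0282]
scene small_stopper_mid 0.81 [ 0.4319 -0.2472  0.1903] [ 0.4279 -0.2543  0.1775  0.4435 -0.236   0.1983]
scene free crown [ 0.4877 -0.0824  0.1764] 516
scene taken crown [ 0.4381 -0.2451  0.1765] 941
```

```bash
python3 -c "
from h import *
print(r.sign_off()); show()"
```

```text
the job is handed in; nothing more can be done
None
the job is handed in; nothing more can be done
```

I stood the larger (brown) stopper on the empty dome, let go of it, then gripped the stand by its handle. I lifted it straight up by about 129 mm and handed the job in while still holding it. The sign-off gives no verdict.

- **Hold:** I held it still for 4.2 s before handing in. The measured tool position varied by at most 0.2 mm in the 3.9 s I sampled, and the wrist carried about 4.5–5 N.
- **Level:** the last fits put both dome crowns at equal height, within 0.1 mm.
- **Stoppers:** both were still upright on their domes at the last check. The larger one's centre was about 5 mm from the crown and the smaller one's a few mm, both by rough estimate from the depth images.
- **Bystanders:** the crucible and label roll looked untouched in the last picture, but I did not re-measure them.
- **Disagreement:** the side camera placed the crowns about 2 mm off from the other two cameras, within the stated calibration. I used the wrist and scene values. No check failed.

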